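# Park the cutter crate against the router's stop

### The job

Push the tall, heavy cutter crate along the router bed into its parking bay, until its whole front edge sits flush against the stop bar between the two yellow cheeks. Push it low, touching only its dark foot board and not the box above, so that it slides and never tips or lifts; leave the bottle, jar, bit box and spanner alone. Then draw the hand clear.

Things in the scene. Friction and masses are not known exactly. Their poses are not given: they have to be found in the camera images.
- crate: Tall loose plywood crate, 1.3-1.9 kg in all, slides at 6-14 N. Its dark foot board is 130 (x) x 150 (y) x 30 mm. Origin: underside centre of the board; +y: to its front edge, z up. The crate box stands on the front half of the board; the rear half is bare. Centre of mass 26 mm ahead of the origin, 85 mm up: it tips forward over the front edge if pushed high, and slides if pushed at the board
- crate_box: The box part of the crate, fixed on the foot board and not to be touched: pale plywood, 120 (x) x 70 (y) mm, own y = 0 to +70 mm, z = 30 to 180 mm, topped by red, white and blue cutter boxes up to z = 220 mm. Origin and axes are the crate's (underside centre of the foot board)
- nose_left (a point): front corner of the foot board at own x = -65, y = +75 mm, 15 mm above the underside; axes as the crate's
- nose_right (a point): front corner of the foot board at own x = +65, y = +75 mm, 15 mm above the underside; axes as the crate's
- tail (a point): middle of the rear edge face of the foot board (own x = 0, y = -75 mm, 15 mm up, half-way up the 30 mm face): the place to push; axes as the crate's
- bay: Parking bay fixed to the bed. Origin on the bed at the middle of the stop bar's face; z up, +y into the bar, the open mouth faces -y. Dark steel stop bar 240 mm long (x), 28 mm high, face at y = 0. Two yellow cheeks 22 mm high stand out 60 mm (y = -60 to 0), inner faces at x = -87 and +87 mm: 22 mm to spare each side of the board
- oil_bottle: bystander: upright blue bottle, 54 mm diameter, 150 mm tall, origin at the underside; stands behind the stop bar
- screw_jar: bystander: upright glass jar, 60 mm diameter, 75 mm tall, origin at the underside
- bit_box: bystander: white and red plastic box 30 (own x) x 75 (own y) x 45 mm, origin at the centre of its underside
- spanner: bystander: steel spanner lying flat behind the stop bar, handle towards own -x, origin at its underside
Not all that is in view belongs to the job. Leave any green look-alike of the crate alone.

How it is judged:
By the outcome, as a careful person would: the job done as asked, in the order asked, and still so for the second after the job is handed in, with the robot touching nothing.
It also fails if it takes over 42 s, if anything falls off the work surface, if the arm or the gripper's body presses on something with over 40 N, if the wrist force passes 120 N, or if a joint passes its speed limit or range.

### The arm

A 7-joint arm with a two-finger parallel gripper is mounted at the origin on the work surface. World frame = base frame: x ahead of the robot, y to its left, z up, the work surface at z = 0. Lengths are in m, angles in rad, forces in N, time in s.
With the tool pointing down it reaches from about 0.425 to 0.925 m from the base axis. Payload 6.8 kg.
Tool frame: the origin (TCP) lies where the fingers leave the gripper's body, on its centre line; the fingertips stand 73 mm ahead of it and the grasp point (between the pads) lies 54 mm ahead of it; z points along the fingers, y is the direction in which the jaws open and shut (so a half turn about z gives the same grasp; the last joint's range is limited). The gripper opens to 85 mm and grips with 20 to 120 N. Pads are 22 mm wide; open, the fingers measure 114 mm over their backs; the gripper's body (76 mm by 85 mm) begins 54 mm behind the grasp point. The pads swing forward as they close: fully open they stand 13 mm farther back than shut.
Start: joints at [1.173, 0.477, 0.022, 1.555, -0.011, 1.109, -0.083], TCP at [0.193, -0.647, 0.304] pointing down, gripper open.
Joint ranges: [-2.96, 2.96], [-0.34, 2.1], [-1.41, 1.46], [0.24, 2.44], [-1.37, 4.51], [0.17, 1.92], [-2.96, 2.96]. Speed limits (rad/s): [2.39, 2.39, 3.14, 3.14, 3.14, 3.14, 3.14].

### API

Orientations are given as a rotation vector (axis times angle).
In Python, from bench import r gives the robot as it stands.
- The arm moves only by the shell command python3 -m handwheel 'ROWS' [FORCE]. ROWS is JSON, a list that holds one entry, the list of rows, each a list of 7 numbers: the shift along the world's x, y, z in m, then the turn, a rotation vector about the world's x, y, z in rad, then the finger opening in m, from 0 to 0.0854. A call has 1 to 10 rows; each row shifts and turns the commanded pose from where the row before left it; what a row does not reach is not made up. A row lasts 1/12 s, in which the tool goes at most 41.7 mm and 7.16 degrees, less where a joint would pass 70% of its speed; a pose out of reach is approached as far as the arm can. A call is refused whole if a number of a shift passes 0.0417 or a number of a turn 0.125, either way. A call with a gripper value outside its range is refused whole. The fingers move at their own pace and stop on an object; FORCE is the grip in N (left out, the last holds). Time passes only in rows, so rows that do not move let the fingers close. It gives the time, the measured TCP pose, the force and the opening at its end, in the units of the state.
- r.get_obs(): the state, without advancing time (a new reading comes with each control period).
- r.grab_frame(name): name is "side" or "top"; returns (picture, depth): 420x560x3 uint8, red, green, blue; 420x560 float32, m along the optical axis (not along the pixel's ray), 0 where there is no reading.
- r.get_calibration(name): a dict with "vertical_fov" (degrees; the focal length in pixels is half the picture's height over the tangent of half this angle, whatever the lens; pixels are square), "cx", "cy" (the principal point, pixels), "R" (3x3) and "t" (3): a world point X has camera coordinates R X + t. Camera axes: x right, y down, z forward; pixel columns grow to the right and rows downward; lengths in m; the calibration is good to about 2 mm. A picture is of the moment at which its call begins. get_calibration takes no time and is no camera call.
- r.hand_in(): hands the job in, once; it reports no verdict.
Trained networks look in the newest picture that a camera, given by its name, has taken for a name from the list of things; names that differ only in an ending like _2 or _b are one class to them, and where a whole thing is asked for, a point or a joint stands for the part that bears it (a point fixed in the world has none). Each returns a list of dicts, best first, with "p" (0 to 1); they miss things now and then, are a little off and sometimes report something else, mostly with a low value. They report only what shows in the picture. A call takes as long as a camera call. They do not tell look-alikes from the thing itself.
- r.masks_of(label, camera): "pixels" (420x560 bool, what is visible of it) and "at" ([column, row] in pixels, amid what is visible of it).
The state is a dict: "clock": time; "joints": joint angles; "qvel": joint speeds; "tau": joint torques, N m; "tcp_pos": TCP position; "orientation": TCP orientation; "contact_force": force on the tool from outside, world axes, zero at the start; "moment": the same for the moment, N m; "grip_width": finger opening in m.
Only numpy, scipy, OpenCV 4.12 (cv2) and the standard library are available. Lean on these libraries where they do the work, as an engineer would, in place of code of your own. Each camera call takes 0.05 s, during which the arm holds its last target.

## Working session

There is one attempt and no reset: what is moved stays moved. The work goes in short steps, Python scripts to look and compute and a shell command to move; the robot and the scene stay as the last step left them, time stands still between calls to the robot, and variables do not carry over. Pictures are saved under pics/ and viewed, and the job is handed in when it is done.

```bash
ls; mkdir -p pics; cat > h.py <<'E'
import numpy as np, cv2
from bench import r
def K(name):
    c=r.get_calibration(name); f=210/np.tan(np.radians(c["vertical_fov"])/2)
    return f,c["cx"],c["cy"],np.array(c["R"]),np.array(c["t"])
def pts(name,d):
    f,cx,cy,R,t=K(name); v,u=np.mgrid[0:d.shape[0],0:d.shape[1]]
    P=np.stack([(u-cx)/f*d,(v-cy)/f*d,d],-1)
    return (P-t)@R
def proj(name,X):
    f,cx,cy,R,t=K(name); p=np.atleast_2d(X)@R.T+t
    return np.c_[f*p[:,0]/p[:,2]+cx,f*p[:,1]/p[:,2]+cy]
E
python3 - <<'E'
from h import *
for n in("side","top"):
    im,d=r.grab_frame(n); cv2.imwrite(f"pics/{n}0.png",im[...,::-1]); np.savez(f"/tmp/{n}0.npz",im=im,d=d)
    c=r.get_calibration(n);print(n,c)
print(r.get_obs())
E
```

```text
pics
side {'vertical_fov': 49.63575940056902, 'cx': 282.6958299996372, 'cy': 206.8787582034377, 'R': array([[-0.91270703, -0.40843965,  0.01195539],
       [-0.2116589 ,  0.44754496, -0.86885212],
       [ 0.34952308, -0.79553791, -0.49492732]]), 't': array([0.48689614, 0.10054265, 1.04061991])}
top {'vertical_fov': 43.7504704801832, 'cx': 284.4969907488403, 'cy': 208.56252066623162, 'R': array([[ 0.02117639, -0.99971189,  0.01129989],
       [-0.99188332, -0.02242525, -0.12515823],
       [ 0.12537557, -0.00855777, -0.99207244]]), 't': array([0.05833667, 0.51095771, 1.21552946])}
{'clock': 0.1, 'joints': array([ 1.17289764,  0.4777185 ,  0.02237218,  1.55636623, -0.01151488,
        1.10930362, -0.08308368]), 'qvel': array([ 0.00073139, -0.00216373,  0.0002063 , -0.00129827,  0.00044302,
       -0.00129399,  0.00189592]), 'tau': array([ 4.15664646e-03, -5.97764575e+01,  1.61378201e+00, -2.81954867e+01,
        1.28867256e-02,  5.04712109e-03,  2.10571937e-05]), 'tcp_pos': array([ 0.1927503 , -0.64645344,  0.30301694]), 'orientation': array([-3.10705868e+00, -4.53393597e-01,  5.66073931e-04]), 'contact_force': array([-0.26302417,  0.29649083,  0.14231752]), 'moment': array([ 0.008434  , -0.02283464, -0.02749138]), 'grip_width': 0.08524676180272246}
```

```bash
ls pics
```

```text
side0.png
top0.png
```

View pics/side0.png

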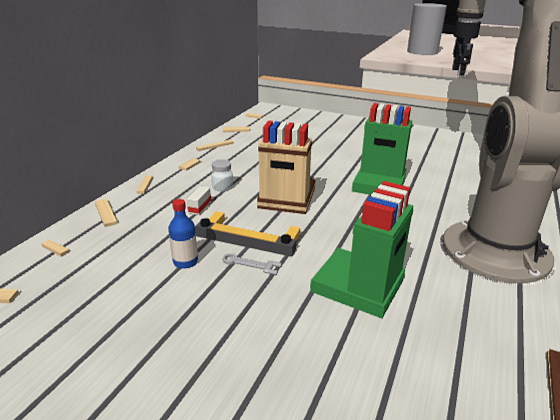

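View pics/top0.png

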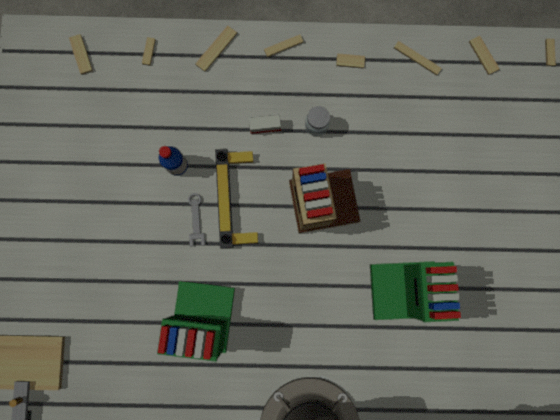

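```bash
python3 - <<'E'
from h import *
z=np.load("/tmp/top0.npz"); im,d=z["im"],z["d"]; P=pts("top",d)
print("bed z", np.median(P[300:330,240:300,2]), np.median(P[90:110,50:150,2]))
c=im[130:260,180:380]; cv2.imwrite("pics/crop0.png",cv2.resize(c[...,::-1],(800,520),interpolation=cv2.INTER_CUBIC))
def hm(u,v): return np.round(P[v,u],4)
for n,u,v in [("board",345,200),("board",340,215),("box",315,180),("bar",224,200),("cheek",245,157),("cheek",247,238)]: print(n,hm(u,v))
# height map image
Z=P[130:260,180:380,2]; print(np.nanmax(Z))
cv2.imwrite("pics/z0.png",cv2.resize(np.clip(Z*255/0.06,0,255).astype(np.uint8),(800,520),interpolation=cv2.INTER_NEAREST))
E
```

```text
bed z 0.0008853259408014777 0.0013268827374780293
board [ 0.534  -0.0753  0.028 ]
board [ 0.497  -0.063   0.0326]
box [0.5467 0.0099 0.2151]
bar [0.5272 0.2146 0.0292]
cheek [0.6352 0.1682 0.021 ]
cheek [0.4379 0.1572 0.0246]
1.269184643380378
```

View pics/crop0.png

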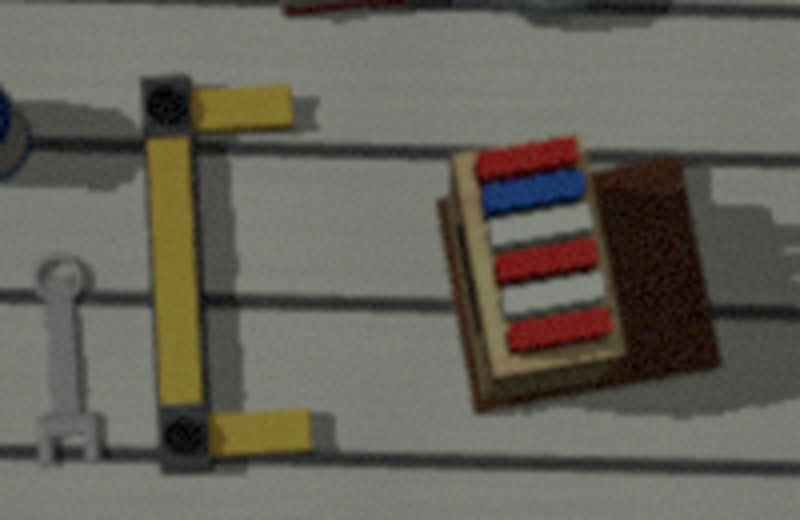

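View pics/z0.png

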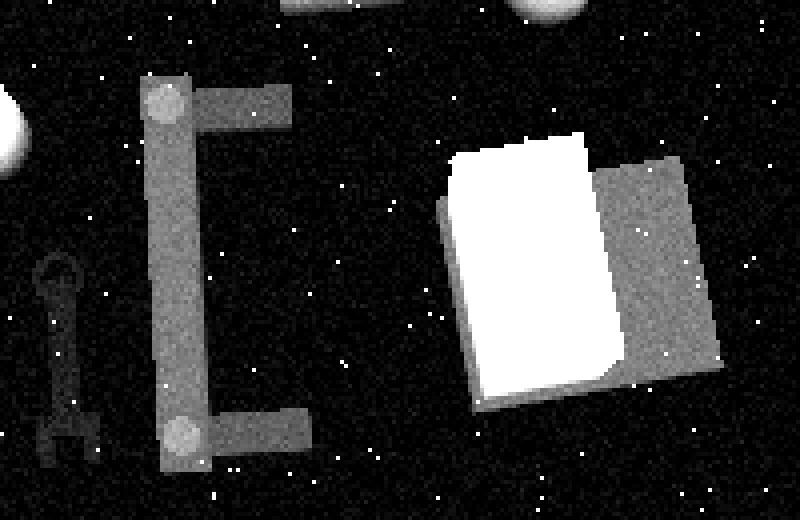

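```bash
cat >> h.py <<'E'
def onplane(name,uv,z):
    f,cx,cy,R,t=K(name); uv=np.atleast_2d(uv).astype(float)
    ray=np.c_[(uv[:,0]-cx)/f,(uv[:,1]-cy)/f,np.ones(len(uv))]@R
    o=-R.T@t; s=(z-o[2])/ray[:,2]; return o+ray*s[:,None]
def board_fit(d,seed,dark):
    """minAreaRect-like fit of crate: mask of points z>0.02 near seed, project top plane pts"""
E
python3 - <<'E'
from h import *
crop=lambda a: (np.array(a)+0.5)/4-0.5+np.array([180,130])
C=onplane("top",crop([(681,157),(720,368),(475,409),(438,198)]),0.03)
print(C.round(4)); 
for i in range(4): print(np.linalg.norm(C[i]-C[(i+1)%4]).round(4))
B=onplane("top",crop([(191,78),(211,470)]),0.028); print("bar",B.round(4),np.linalg.norm(B[1]-B[0]))
CH=onplane("top",crop([(195,131),(291,128),(212,413),(308,407)]),0.022); print("cheek inner",CH.round(4))
x=(B[0]-B[1])/np.linalg.norm(B[0]-B[1])
# bay +y into bar (world +y), z up, so x = y cross z -> +x world
print("bay yaw deg",np.degrees(np.arctan2(x[1],x[0])))
ctr=C.mean(0);fr=(C[2]+C[3])/2;re=(C[0]+C[1])/2; y=(fr-re); print("crate ctr",ctr,"tail",re,"front",fr,"yaw", np.degrees(np.arctan2(y[1],y[0]))-90)
xx=C[3]-C[2]; print("yaw from front", np.degrees(np.arctan2(xx[1],xx[0])), np.degrees(np.arctan2(*(C[0]-C[1])[[1,0]])))
# refined with depth: points
z=np.load("/tmp/top0.npz"); P=pts("top",z["d"]).reshape(-1,3)
m=(abs(P[:,2]-.029)<.006)&(abs(P[:,0]-.54)<.13)&(abs(P[:,1]-.21)<.04)
print(cv2.minAreaRect(P[m][:,:2].astype(np.float32)))
m=(P[:,2]>.022)&(P[:,2]<.04)&(abs(P[:,0]-.54)<.12)&(abs(P[:,1]+.02)<.12)
print(cv2.minAreaRect(P[m][:,:2].astype(np.float32)))
E
```

```text
[[ 0.6099 -0.0863  0.03  ]
 [ 0.4824 -0.1103  0.03  ]
 [ 0.4547  0.0353  0.03  ]
 [ 0.5814  0.0599  0.03  ]]
0.1297
0.1482
0.129
0.1489
bar [[0.6521 0.211  0.028 ]
 [0.4153 0.1909 0.028 ]] 0.23766737019746217
cheek inner [[0.6207 0.208  0.022 ]
 [0.6239 0.1499 0.022 ]
 [0.4495 0.192  0.022 ]
 [0.4544 0.1348 0.022 ]]
bay yaw deg 4.84677404978762
crate ctr [ 0.53211933 -0.02534008  0.03      ] tail [ 0.54618257 -0.09829055  0.03      ] front [0.5180561  0.04761038 0.03      ] yaw 10.911503629660444
yaw from front 10.957463981411603 10.654988276559742
((0.5348954796791077, 0.19957660138607025), (0.23912377655506134, 0.07032085955142975), 3.2789065837860107)
((0.5322326421737671, -0.025126054883003235), (0.13070183992385864, 0.15121032297611237), 11.64393424987793)
```

```bash
python3 -m handwheel '[[[0.04,0,0,0,0,0.11,0.065],[0.04,0,0,0,0,0.11,0.065],[0.04,0,0,0,0,0.11,0.065],[0.04,0,0,0,0,0.11,0.065],[0.04,0,0,0,0,0.11,0.065],[0.04,0,0,0,0,0.11,0.065],[0.04,0,0,0,0,0.11,0.065],[0.03,0.02,0,0,0,0.11,0.065],[0.02,0.03,0,0,0,0.11,0.065],[0.01,0.04,0,0,0,0.11,0.065]]]'
python3 -c "
from h import *
z=np.load('/tmp/top0.npz'); P=pts('top',z['d']).reshape(-1,3)
m=(P[:,2]>.02)&(P[:,2]<.25)&(P[:,1]<-.12)&(P[:,0]<.5)&(P[:,0]>.2); print(P[m].min(0),P[m].max(0))
o=r.get_obs();print(o['orientation'],o['joints'].round(3))"
```

```text
clock: 0.93
tcp_pos: [0.5353, -0.5562, 0.3016]
orientation: [-2.407, -2.018, -0.001]
contact_force: [-0.0, 0.1, -0.1]
grip_width: 0.0651
[ 0.25462206 -0.29063361  0.02006302] [ 0.39285726 -0.13763982  0.22605998]
[-2.40675527e+00 -2.01778381e+00 -1.12219619e-03] [ 0.871  0.66  -0.252  1.264  0.161  1.238  0.442]
```

```bash
python3 -m handwheel '[[[0.0005,0.0395,0,0,0,0.044,0.065],[0.0005,0.0395,0,0,0,0.044,0.065],[0.0005,0.0395,0,0,0,0.044,0.065],[0.0005,0.0395,0,0,0,0.044,0.065],[0.0005,0.0395,0,0,0,0,0.065],[0.0005,0.0395,0,0,0,0,0.065],[0.0005,0.0395,0,0,0,0,0.065],[0.0005,0.0395,0,0,0,0,0.065],[0.0005,0.0395,0,0,0,0,0.065],[0,0,0,0,0,0,0.065]]]'
```

```text
clock: 1.77
tcp_pos: [0.5381, -0.1915, 0.3041]
orientation: [-2.212, -2.227, -0.005]
contact_force: [-0.1, 0.5, 0.4]
grip_width: 0.0648
```

```bash
python3 -m handwheel '[[[0,0,-0.035,0,0,0,0.065],[0,0,-0.035,0,0,0,0.065],[0,0,-0.035,0,0,0,0.065],[0,0,-0.035,0,0,0,0.065],[0,0,-0.03,0,0,0,0.065],[0,0,-0.03,0,0,0,0.065],[0,0,0,0,0,0,0.065],[0,0,0,0,0,0,0.065]]]'
python3 - <<'E'
from h import *
for n in("side","top"):
    im,d=r.grab_frame(n); cv2.imwrite(f"pics/{n}1.png",im[...,::-1]); np.savez(f"/tmp/{n}1.npz",im=im,d=d)
o=r.get_obs();print(o["clock"],o["tcp_pos"],o["orientation"])
E
```

```text
clock: 2.43
tcp_pos: [0.5364, -0.2011, 0.1027]
orientation: [-2.224, -2.214, 0.003]
contact_force: [0.1, -0.4, 0.8]
grip_width: 0.0652
2.5333 [ 0.53844264 -0.20163729  0.10547855] [2.22575788e+00 2.21452784e+00 1.71296698e-03]
```

View pics/side1.png

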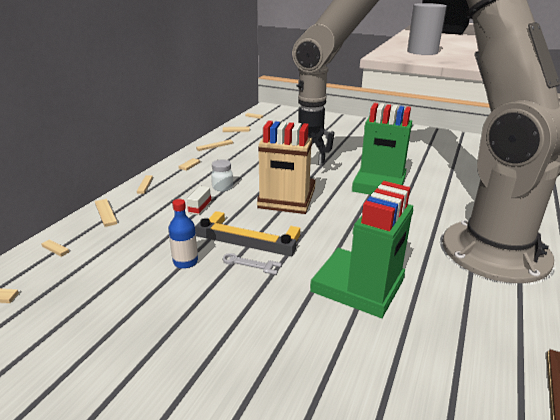

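View pics/top1.png

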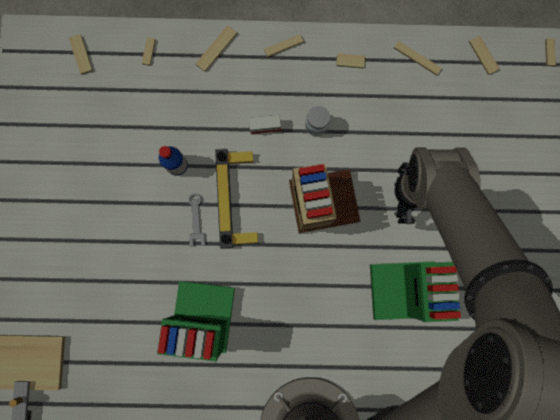

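```bash
python3 -m handwheel '[[[0.0015,0.015,-0.02,0,0,0,0.065],[0,0.015,0,0,0,0,0.065],[0,0.01,0,0,0,0,0.065],[0,0,0,0,0,0,0.065]]]'
python3 - <<'E'
from h import *
im,d=r.grab_frame("side"); P=pts("side",d)
cv2.imwrite("pics/side2.png",cv2.resize(im[120:220,240:400,::-1],(800,500),interpolation=cv2.INTER_CUBIC))
o=r.get_obs();print(o["clock"],o["tcp_pos"],o["orientation"]); p=o["tcp_pos"]
m=(abs(P[...,0]-p[0])<.07)&(abs(P[...,1]-p[1])<.022)&(P[...,2]>-.01)&(P[...,2]<.1)
for z in np.arange(0,.1,.005):
    k=m&(P[...,2]>=z)&(P[...,2]<z+.005); q=P[k]
    print(round(z,3),len(q),(q.min(0).round(3),q.max(0).round(3)) if len(q) else "")
E
```

```text
clock: 2.87
tcp_pos: [0.5404, -0.1588, 0.0859]
orientation: [2.222, 2.218, 0.005]
contact_force: [-0.1, 0.7, -0.5]
grip_width: 0.0651
2.9167 [ 0.54023798 -0.16047203  0.0858338 ] [2.22265363 2.21661748 0.00301977]
0.0 78 (array([ 0.471, -0.182,  0.001]), array([ 0.523, -0.139,  0.005]))
0.005 2 (array([ 0.478, -0.164,  0.005]), array([ 0.48 , -0.142,  0.006]))
0.01 0 
0.015 0 
0.02 1 (array([ 0.508, -0.151,  0.025]), array([ 0.508, -0.151,  0.025]))
0.025 5 (array([ 0.5  , -0.151,  0.025]), array([ 0.507, -0.148,  0.03 ]))
0.03 7 (array([ 0.496, -0.155,  0.031]), array([ 0.506, -0.146,  0.035]))
0.035 11 (array([ 0.494, -0.164,  0.035]), array([ 0.508, -0.144,  0.039]))
0.04 9 (array([ 0.496, -0.159,  0.04 ]), array([ 0.506, -0.143,  0.045]))
0.045 9 (array([ 0.496, -0.167,  0.046]), array([ 0.507, -0.145,  0.049]))
0.05 11 (array([ 0.495, -0.165,  0.05 ]), array([ 0.508, -0.147,  0.055]))
0.055 11 (array([ 0.494, -0.16 ,  0.055]), array([ 0.51 , -0.146,  0.059]))
0.06 5 (array([ 0.494, -0.152,  0.062]), array([ 0.505, -0.147,  0.065]))
0.065 15 (array([ 0.482, -0.155,  0.065]), array([ 0.508, -0.142,  0.07 ]))
0.07 22 (array([ 0.477, -0.168,  0.071]), array([ 0.513, -0.143,  0.075]))
0.075 33 (array([ 0.476, -0.17 ,  0.075]), array([ 0.512, -0.142,  0.08 ]))
0.08 18 (array([ 0.476, -0.17 ,  0.08 ]), array([ 0.507, -0.143,  0.085]))
0.085 21 (array([ 0.475, -0.172,  0.085]), array([ 0.518, -0.139,  0.089]))
0.09 31 (array([ 0.476, -0.176,  0.09 ]), array([ 0.517, -0.139,  0.095]))
0.095 15 (array([ 0.475, -0.176,  0.096]), array([ 0.513, -0.14 ,  0.1  ]))
```

View pics/side2.png

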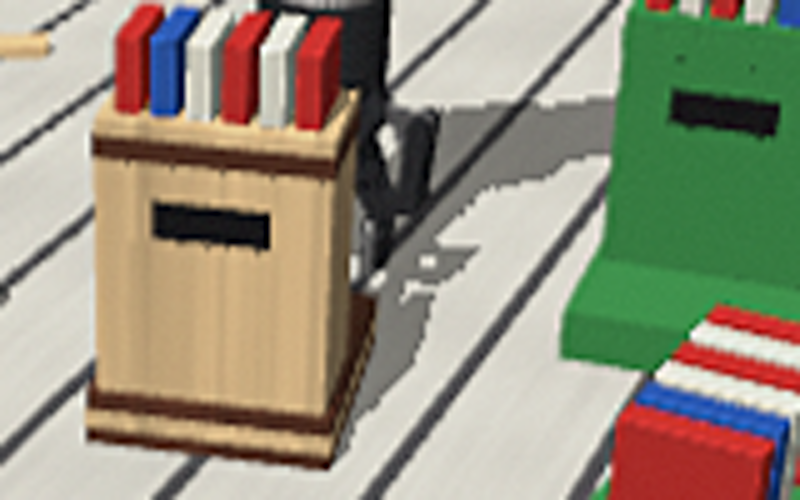

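```bash
python3 -m handwheel '[[[0,0.01,-0.0125,0,0,0,0.065],[0,0.01,0,0,0,0,0.065],[0,0.01,0,0,0,0,0.065],[0,0.005,0,0,0,0,0.065],[0,0.004,0,0,0,0,0.065],[0,0.004,0,0,0,0,0.065],[0,0.003,0,0,0,0,0.065],[0,0.003,0,0,0,0,0.065]]]'
```

```text
clock: 3.58
tcp_pos: [0.5385, -0.1168, 0.072]
orientation: [2.227, 2.211, -0.007]
contact_force: [-2.6, -12.4, 4.5]
grip_width: 0.0653
```

```bash
python3 -m handwheel '[[[0,0.004,0,0,0,0,0.065],[0,0.004,0,0,0,0,0.065],[0,0.004,0,0,0,0,0.065],[0,0.004,0,0,0,0,0.065]]]'
cat >> h.py <<'E'
def state(tag):
    im,d=r.grab_frame("top"); P=pts("top",d)
    cv2.imwrite(f"pics/{tag}.png",cv2.resize(im[130:260,180:420,::-1],(720,390),interpolation=cv2.INTER_CUBIC))
    im2,d2=r.grab_frame("side"); cv2.imwrite(f"pics/{tag}s.png",cv2.resize(im2[120:300,150:400,::-1],(750,540),interpolation=cv2.INTER_CUBIC))
    o=r.get_obs(); print(o["clock"],o["tcp_pos"].round(4),o["orientation"].round(3),o["contact_force"].round(1))
    p=o["tcp_pos"]
    return im,d,P,im2,d2
E
python3 - <<'E'
from h import *
state("a1")
E
```

```text
clock: 3.92
tcp_pos: [0.5378, -0.1016, 0.0719]
orientation: [2.229, 2.21, -0.01]
contact_force: [-3.4, -13.3, 5.6]
grip_width: 0.0649
4.0167 [ 0.5378 -0.1004  0.0719] [ 2.228  2.212 -0.008] [ -3.8 -10.    5.5]
```

View pics/a1.png

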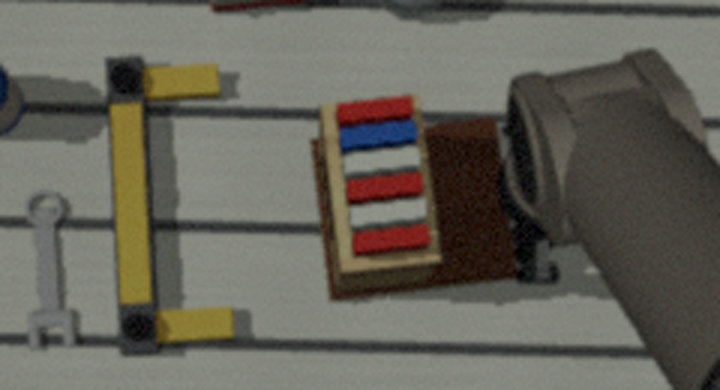

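View pics/a1s.png

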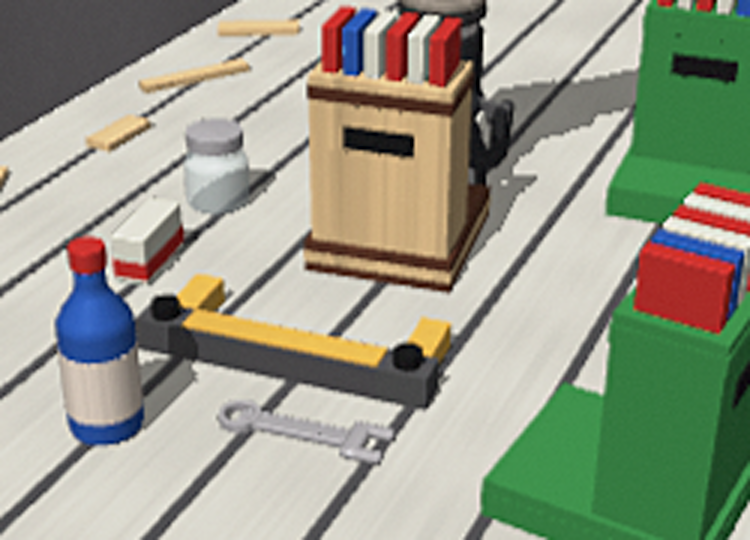

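```bash
cat >> h.py <<'E'
from scipy.optimize import least_squares
BAY=np.array([0.5337,0.2010]); BY=np.radians(4.85)
def fitcorners(cl,s=3.,off=(180,130),img="top",z=0.03):
    """cl: dict corner-> pixel in crop; corners fl(-65,75) fr(65,75) rl(-65,-75) rr(65,-75)"""
    M=dict(fl=(-65,75),fr=(65,75),rl=(-65,-75),rr=(65,-75))
    W=onplane(img,(np.array(list(cl.values()))+.5)/s-.5+np.array(off),z)[:,:2]
    m=np.array([M[k] for k in cl])/1e3
    R=lambda a:np.array([[np.cos(a),-np.sin(a)],[np.sin(a),np.cos(a)]])
    f=lambda q:(m@R(q[2]).T+q[:2]-W).ravel()
    q=least_squares(f,[.53,0,.1]).x
    print("crate origin",q[:2].round(4),"yaw",np.degrees(q[2]).round(2),"resid mm",(f(q)*1e3).round(1))
    Rb=R(BY)
    for n,p in dict(front=(0,.075),fl=(-.065,.075),fr=(.065,.075),tail=(0,-.075)).items():
        w=R(q[2])@np.array(p)+q[:2]; print(n,"world",w.round(4),"bay",((w-BAY)@Rb*1e3).round(1))
    return q
E
python3 -c "
from h import *
fitcorners(dict(fl=(331,298),fr=(312,138),rl=(517,277),rr=(493,118)))"
```

```text
crate origin [ 0.5353 -0.0089] yaw 8.01 resid mm [-0.7  0.9 -0.4  1.2  0.2 -0.2  0.8 -2. ]
front world [0.5248 0.0654] bay [ -20.3 -134.4]
fl world [0.4605 0.0563] bay [ -85.2 -138. ]
fr world [0.5892 0.0744] bay [  44.6 -130.8]
tail world [ 0.5457 -0.0832] bay [ -12.  -284.2]
```

```bash
python3 -m handwheel '[[[0,0.004,0,0,0,0,0.065],[0,0.004,0,0,0,0,0.065],[0,0.004,0,0,0,0,0.065],[0,0.004,0,0,0,0,0.065],[0,0.004,0,0,0,0,0.065],[0,0.004,0,0,0,0,0.065],[0,0.004,0,0,0,0,0.065]]]'
python3 - <<'E'
from h import *
state("a2")
E
```

```text
clock: 4.6
tcp_pos: [0.5374, -0.0739, 0.0719]
orientation: [2.229, 2.21, -0.012]
contact_force: [-4.2, -13.3, 8.6]
grip_width: 0.0652
4.7 [ 0.5376 -0.0726  0.0719] [ 2.228  2.212 -0.01 ] [-3.9 -9.2  5.7]
```

View pics/a2.png

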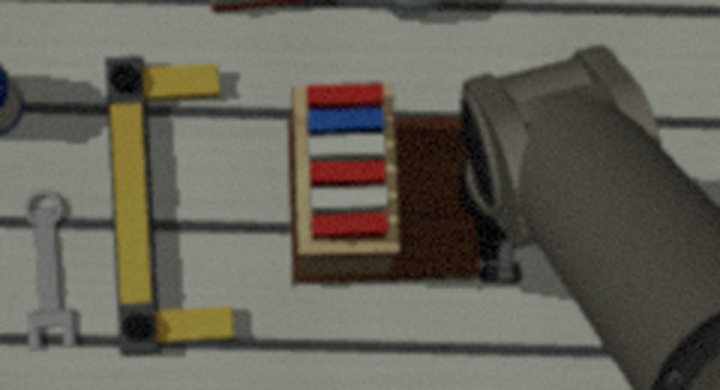

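```bash
python3 -c "
from h import *
fitcorners(dict(fl=(295,283),fr=(292,118),rl=(480,277)))"
```

```text
crate origin [0.5421 0.0129] yaw 2.16 resid mm [ 1.9  1.2 -1.3  0.7 -0.6 -1.9]
front world [0.5392 0.0878] bay [  -4.1 -113.2]
fl world [0.4743 0.0854] bay [ -69.  -110.2]
fr world [0.6042 0.0903] bay [  60.9 -116.3]
tail world [ 0.5449 -0.0621] bay [ -11.1 -263.1]
```

```bash
python3 -m handwheel '[[[0.0003,0.004,0,0,0,0,0.065],[0.0005,0.004,0,0,0,0,0.065],[0.0005,0.004,0,0,0,0,0.065],[0.0005,0.004,0,0,0,0,0.065],[0.0005,0.004,0,0,0,0,0.065],[0.0005,0.004,0,0,0,0,0.065],[0.0005,0.004,0,0,0,0,0.065],[0.0005,0.004,0,0,0,0,0.065]]]'
python3 - <<'E'
from h import *
state("a3")
E
```

```text
clock: 5.37
tcp_pos: [0.5418, -0.0413, 0.0717]
orientation: [2.23, 2.209, -0.009]
contact_force: [-1.5, -11.1, 4.4]
grip_width: 0.0652
5.4667 [ 0.5421 -0.0397  0.0717] [ 2.229  2.211 -0.007] [-1.8 -7.2  1.6]
```

View pics/a3.png

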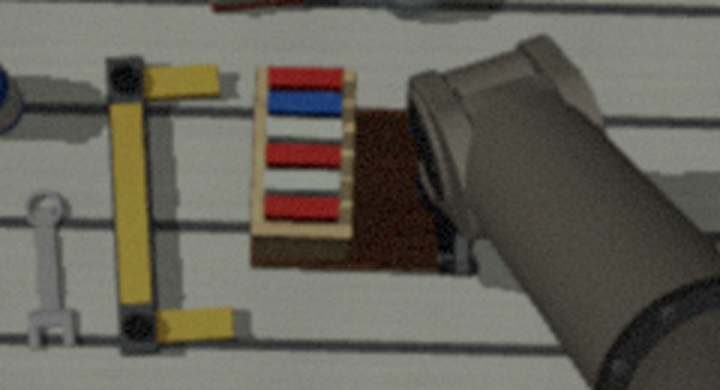

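```bash
python3 -c "
from h import *
fitcorners(dict(fl=(251,268),rl=(438,272)))"
```

```text
crate origin [0.5487 0.0451] yaw 0.05 resid mm [-0.   0.7  0.  -0.7]
front world [0.5486 0.1201] bay [  8.  -81.9]
fl world [0.4836 0.1201] bay [-56.8 -76.4]
fr world [0.6136 0.1202] bay [ 72.8 -87.3]
tail world [ 0.5487 -0.0299] bay [  -4.5 -231.3]
```

View pics/a3s.png

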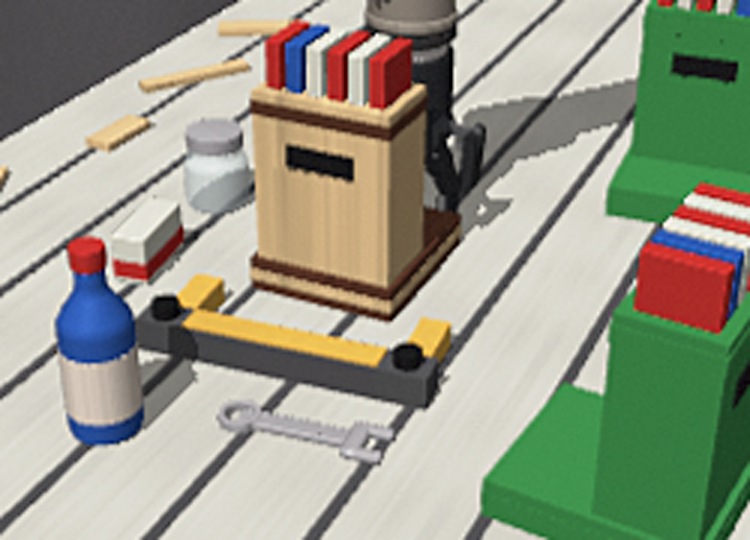

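```bash
python3 -m handwheel '[[[-0.0003,0.004,0,0,0,0.0115,0.065],[-0.0003,0.004,0,0,0,0.0115,0.065],[-0.0003,0.004,0,0,0,0.0115,0.065],[-0.0003,0.004,0,0,0,0.0115,0.065],[-0.0003,0.004,0,0,0,0.0115,0.065],[-0.0003,0.004,0,0,0,0.0115,0.065],[-0.0003,0.004,0,0,0,0.0115,0.065],[-0.0003,0.004,0,0,0,0.0115,0.065]]]'
python3 - <<'E'
from h import *
state("a4")
E
```

```text
clock: 6.13
tcp_pos: [0.5409, -0.008, 0.0716]
orientation: [2.126, 2.309, -0.004]
contact_force: [1.7, -8.1, -1.6]
grip_width: 0.0651
6.2333 [ 0.5408 -0.0067  0.0716] [ 2.124e+00  2.312e+00 -2.000e-03] [ 2.  -4.8 -2.3]
```

View pics/a4.png

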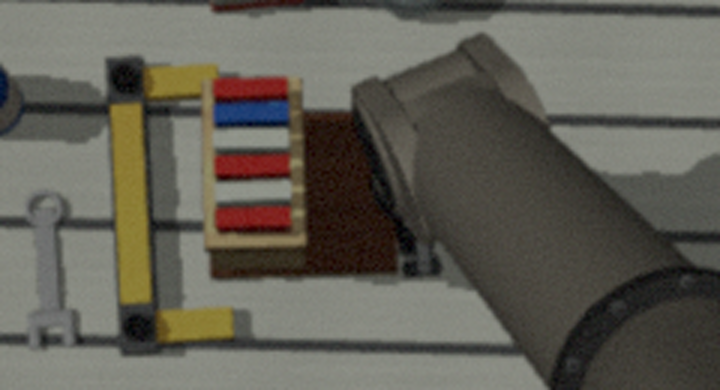

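View pics/a4s.png

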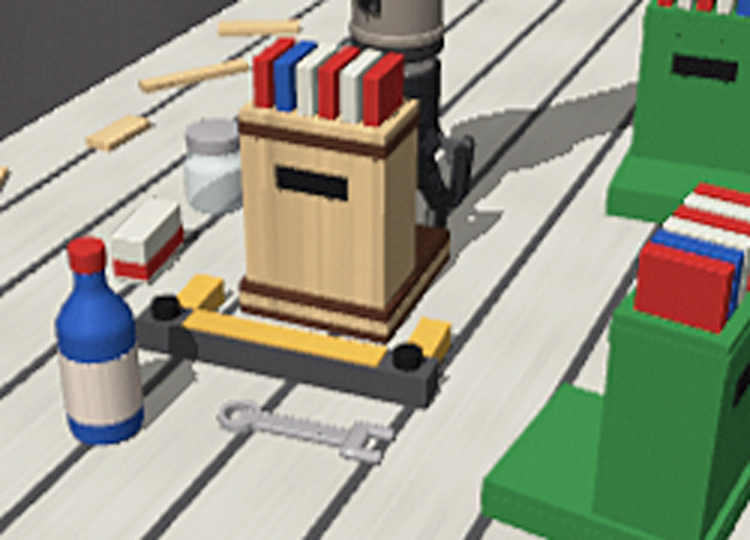

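```bash
python3 -c "
from h import *
fitcorners(dict(fl=(211,277),rl=(397,274)))
c=lambda n,p: print(n,(proj('side',p)-[150,120])*3)
"
```

```text
crate origin [0.5435 0.0796] yaw 2.21 resid mm [-0.   1.2  0.  -1.2]
front world [0.5406 0.1545] bay [  3.  -46.9]
fl world [0.4757 0.152 ] bay [-62.  -43.9]
fr world [0.6056 0.157 ] bay [ 67.9 -49.9]
tail world [0.5464 0.0047] bay [  -3.9 -196.7]
```

```bash
python3 -m handwheel '[[[-0.0003,0.004,0,0,0,0,0.065],[-0.0003,0.004,0,0,0,0,0.065],[-0.0003,0.004,0,0,0,0,0.065],[-0.0003,0.004,0,0,0,0,0.065],[-0.0003,0.004,0,0,0,0,0.065],[-0.0003,0.004,0,0,0,0,0.065],[-0.0003,0.004,0,0,0,0,0.065],[-0.0003,0.004,0,0,0,0,0.065]]]'
python3 - <<'E'
from h import *
state("a5")
E
```

```text
clock: 6.9
tcp_pos: [0.5382, 0.0234, 0.0716]
orientation: [2.126, 2.309, -0.006]
contact_force: [0.1, -10.0, 0.5]
grip_width: 0.065
7.0 [0.5382 0.0248 0.0716] [ 2.125  2.311 -0.004] [ 0.7 -6.5 -0.3]
```

View pics/a5.png

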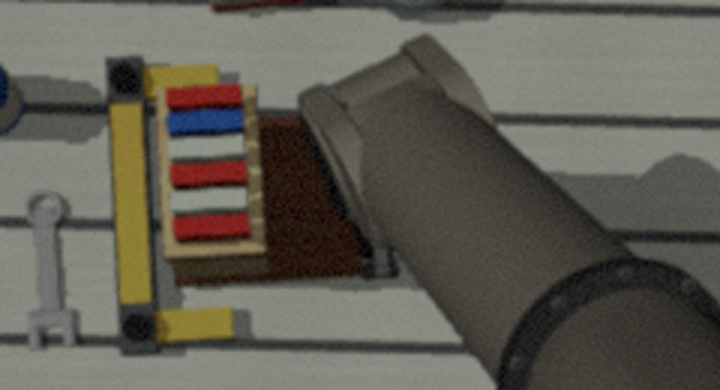

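View pics/a5s.png

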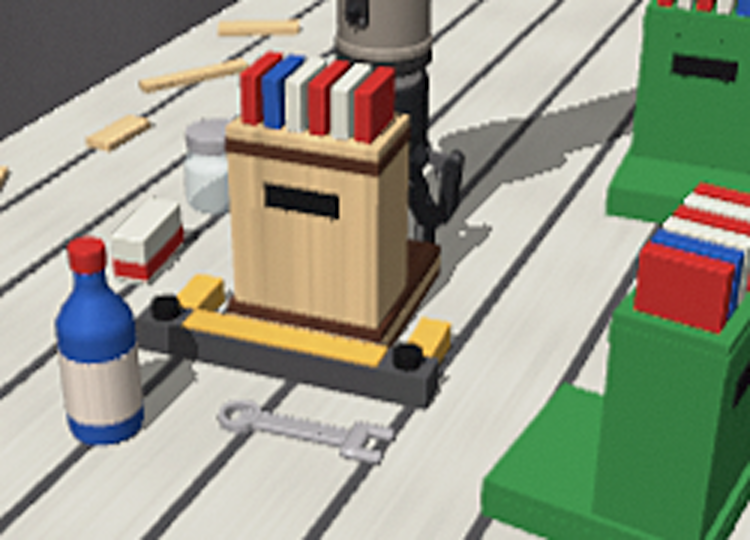

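```bash
python3 -m handwheel '[[[-0.0002,0.003,0,0,0,0,0.065],[-0.0002,0.003,0,0,0,0,0.065],[-0.0002,0.003,0,0,0,0,0.065],[-0.0002,0.002,0,0,0,0,0.065],[-0.0001,0.001,0,0,0,0,0.065]]]'; python3 -m handwheel '[[[-0.0001,0.001,0,0,0,0,0.065],[-0.0001,0.001,0,0,0,0,0.065]]]'
```

```text
clock: 7.42
tcp_pos: [0.5373, 0.0357, 0.0716]
orientation: [2.126, 2.309, -0.006]
contact_force: [1.2, -10.8, 0.5]
grip_width: 0.0652
clock: 7.58
tcp_pos: [0.5371, 0.0372, 0.0716]
orientation: [2.126, 2.309, -0.006]
contact_force: [1.0, -11.2, 2.1]
grip_width: 0.0651
```

```bash
python3 -m handwheel '[[[-0.0001,0.001,0,0,0,0,0.065],[-0.0001,0.001,0,0,0,0,0.065]]]';  python3 -m handwheel '[[[-0.0001,0.001,0,0,0,0,0.065],[-0.0001,0.001,0,0,0,0,0.065]]]'
python3 - <<'E'
from h import *
state("a6")
E
```

```text
clock: 7.75
tcp_pos: [0.537, 0.0391, 0.0716]
orientation: [2.126, 2.309, -0.006]
contact_force: [0.6, -10.1, 0.4]
grip_width: 0.0648
clock: 7.92
tcp_pos: [0.5369, 0.0396, 0.0716]
orientation: [2.126, 2.307, -0.009]
contact_force: [1.2, -17.3, 1.8]
grip_width: 0.065
8.0167 [0.537  0.0395 0.0716] [ 2.126  2.307 -0.009] [  1.2 -14.1   1.5]
```

View pics/a6s.png

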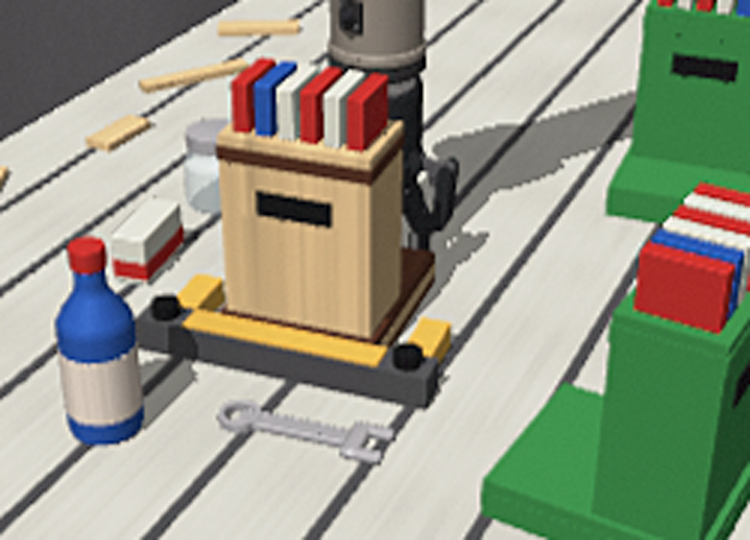

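View pics/a6.png

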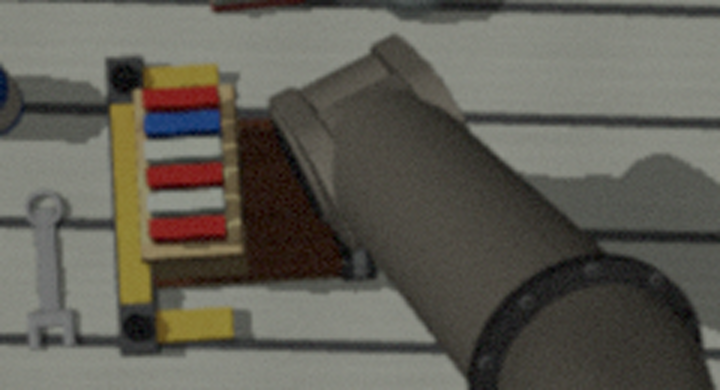

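```bash
for i in 1; do python3 -m handwheel '[[[-0.0001,0.001,0,0,0,0,0.065],[-0.0001,0.001,0,0,0,0,0.065]]]'; done
python3 -c "
from h import *
o=r.get_obs();print(o['tcp_pos'],o['contact_force'],o['moment'])"
```

```text
clock: 8.18
tcp_pos: [0.5369, 0.0398, 0.0716]
orientation: [2.126, 2.305, -0.011]
contact_force: [2.1, -20.9, 3.3]
grip_width: 0.0648
[0.53694749 0.03975065 0.07164421] [  2.0501338  -20.93108379   3.27914499] [-4.13533192 -0.62314492  0.33080272]
```

```bash
q(){ python3 -c "
from h import *
from scipy.spatial.transform import Rotation as Ro
o=r.get_obs();x=Ro.from_rotvec(o['orientation']).as_matrix();print(o['tcp_pos'].round(4),o['contact_force'].round(1),o['moment'].round(2),'jaw yaw',np.degrees(np.arctan2(x[1,1],x[0,1])).round(2),'tilt',x[:2,2].round(3))"; }
q
python3 -m handwheel '[[[0,0,0,0,0,0.02,0.065],[0,0,0,0,0,0.02,0.065],[0,0,0,0,0,0,0.065]]]'; q
python3 -m handwheel '[[[0,0,0,0,0,-0.02,0.065],[0,0,0,0,0,-0.02,0.065],[0,0,0,0,0,0,0.065]]]'; q
python3 -m handwheel '[[[0,0,0,0,0,-0.02,0.065],[0,0,0,0,0,-0.02,0.065],[0,0,0,0,0,0,0.065]]]'; q
```

```text
[0.5369 0.0398 0.0716] [  2.1 -20.9   3.3] [-4.14 -0.62  0.33] jaw yaw 4.64 tilt [-0.001 -0.009]
clock: 8.43
tcp_pos: [0.5377, 0.0389, 0.0717]
orientation: [2.083, 2.343, -0.01]
contact_force: [4.1, -19.4, -0.2]
grip_width: 0.0651
[0.5377 0.0389 0.0717] [  4.1 -19.4  -0.2] [-3.92 -0.97 -0.73] jaw yaw 6.74 tilt [ 0.001 -0.009]
clock: 8.68
tcp_pos: [0.5373, 0.0398, 0.0716]
orientation: [2.126, 2.305, -0.01]
contact_force: [4.0, -17.8, 0.6]
grip_width: 0.065
[0.5373 0.0398 0.0716] [  4.  -17.8   0.6] [-3.65 -0.7   0.66] jaw yaw 4.62 tilt [ 0.    -0.009]
clock: 8.93
tcp_pos: [0.5369, 0.0384, 0.0716]
orientation: [2.171, 2.261, -0.013]
contact_force: [2.7, -22.3, 2.5]
grip_width: 0.0648
[0.5369 0.0384 0.0716] [  2.7 -22.3   2.5] [-4.36 -0.5   0.79] jaw yaw 2.31 tilt [-0.001 -0.011]
```

```bash
python3 -m handwheel '[[[0,0,0,0,0,0.02,0.065],[0,0,0,0,0,0.02,0.065],[0,0.0005,0,0,0,0,0.065],[0,0,0,0,0,0,0.065]]]';  python3 -m handwheel '[[[0.0001,-0.001,0,0,0,0,0.065],[0.0001,-0.002,0,0,0,0,0.065],[0.0002,-0.002,0,0,0,0,0.065],[0.0005,-0.005,0,0,0,0,0.065],[0.001,-0.01,0,0,0,0,0.065],[0.0015,-0.02,0,0,0,0,0.065],[0.002,-0.03,0,0,0,0,0.065],[0.002,-0.03,0,0,0,0,0.065],[0.002,-0.03,0,0,0,0,0.065],[0,-0.02,0,0,0,0,0.065]]]'
python3 -m handwheel '[[[0,0,0.035,0,0,0,0.065],[0,-0.01,0.035,0,0,0,0.065],[0,-0.02,0.035,0,0,0,0.065],[0,-0.02,0.035,0,0,0,0.065],[0,-0.02,0.035,0,0,0,0.065],[0,0,0,0,0,0,0.065],[0,0,0,0,0,0,0.065]]]'
python3 - <<'E'
from h import *
state("a7")
E
```

```text
clock: 9.27
tcp_pos: [0.5373, 0.0399, 0.0716]
orientation: [2.124, 2.306, -0.011]
contact_force: [3.4, -20.0, 1.4]
grip_width: 0.0648
clock: 10.1
tcp_pos: [0.5456, -0.1057, 0.0715]
orientation: [2.125, 2.312, -0.001]
contact_force: [-0.4, -0.5, 0.3]
grip_width: 0.0649
clock: 10.68
tcp_pos: [0.5463, -0.1739, 0.2487]
orientation: [2.123, 2.309, 0.003]
contact_force: [-1.1, 0.8, -1.2]
grip_width: 0.0652
10.7833 [ 0.5449 -0.1715  0.2457] [-2.122 -2.315  0.   ] [-0.4  0.7 -0.4]
```

View pics/a7s.png

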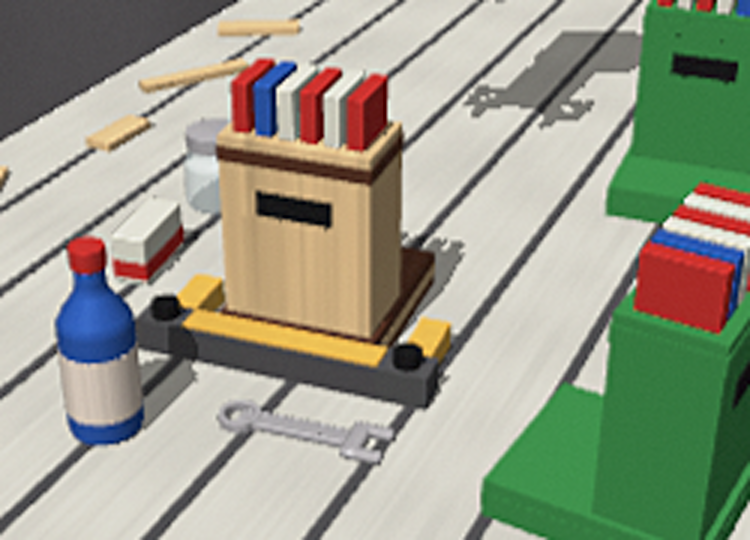

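View pics/a7.png

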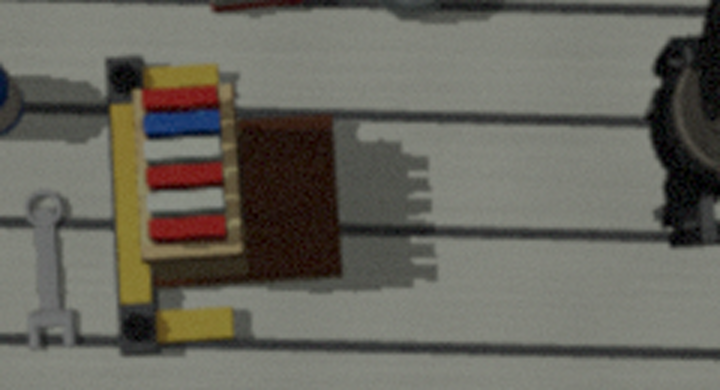

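```bash
python3 - <<'E'
from h import *
im,d=r.grab_frame("top"); P=pts("top",d)
cv2.imwrite("pics/a8.png",cv2.resize(im[145:245,200:300,::-1],(600,600),interpolation=cv2.INTER_CUBIC))
fitcorners(dict(rl=(342,276),rr=(333,117)))
# rear edge from depth
q=P.reshape(-1,3); Rb=np.array([[np.cos(BY),-np.sin(BY)],[np.sin(BY),np.cos(BY)]])
b=(q[:,:2]-BAY)@Rb
for x0 in np.arange(-.06,.061,.02):
    m=(abs(b[:,0]-x0)<.01)&(b[:,1]<-.08)&(b[:,1]>-.19)&(q[:,2]>.017)&(q[:,2]<.04)
    print(round(x0,2),m.sum(),np.sort(b[m,1])[2:6].round(4))
m=(abs(b[:,0])<.1)&(b[:,1]<-.1)&(b[:,1]>-.19)&(q[:,2]>.017)&(q[:,2]<.04); print(np.percentile(b[m,0],[0.5,99.5]))
im2,d2=r.grab_frame("side"); cv2.imwrite("pics/a8s.png",cv2.resize(im2[190:260,190:310,::-1],(800,467),interpolation=cv2.INTER_CUBIC))
E
```

```text
crate origin [0.5373 0.1266] yaw 4.31 resid mm [-0.7 -0.1  0.7  0.1]
front world [0.5317 0.2014] bay [-2.   0.6]
fl world [0.4669 0.1965] bay [-67.    1.2]
fr world [0.5965 0.2063] bay [63. -0.]
tail world [0.543  0.0518] bay [  -3.4 -149.4]
-0.06 219 [-0.1479 -0.1477 -0.1476 -0.1474]
-0.04 239 [-0.149  -0.1489 -0.1487 -0.1486]
-0.02 243 [-0.1482 -0.1481 -0.148  -0.1478]
0.0 236 [-0.149  -0.1487 -0.1486 -0.1474]
0.02 240 [-0.1483 -0.1483 -0.148  -0.148 ]
0.04 232 [-0.1488 -0.1474 -0.1474 -0.1471]
0.06 163 [-0.1481 -0.148  -0.1479 -0.1477]
[-0.0663874   0.06328641]
```

View pics/a8.png

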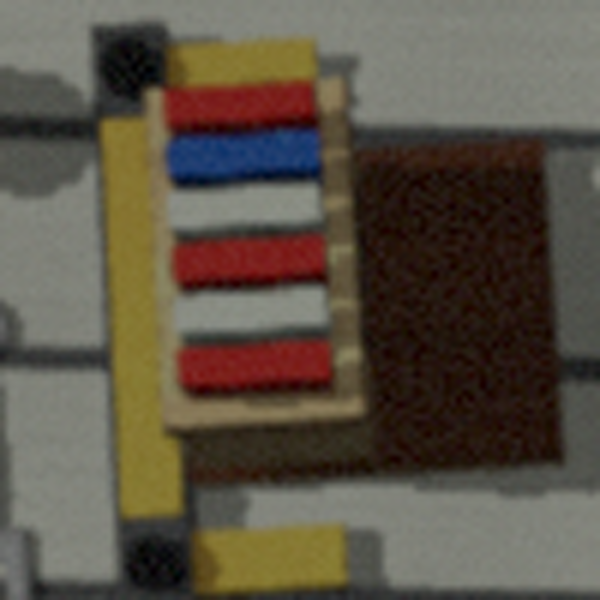

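View pics/a8s.png

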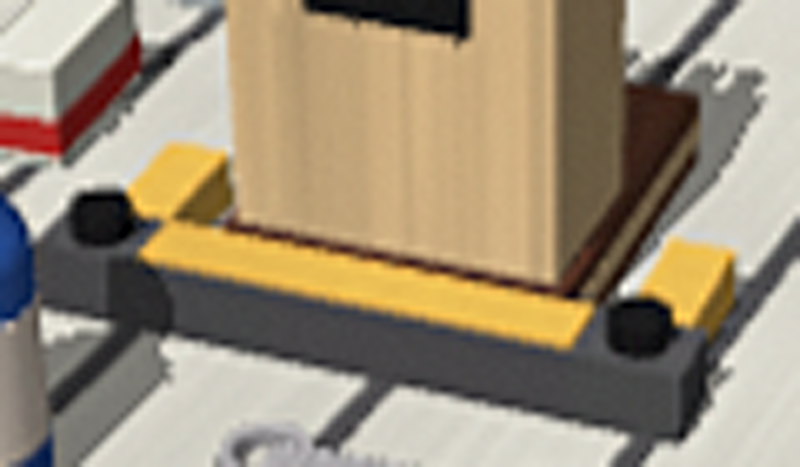

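The pictures show the front edge tight on the bar along its whole length: in the side crop the dark line of the board runs parallel to the bar, from (230,225) to (575,290). The crate is central between the cheeks and the hand is well clear, so I'm handing in.

```bash
python3 -c "
from bench import r
o=r.get_obs();print(o['clock'],o['contact_force'],abs(o['qvel']).max());print(r.hand_in())"
```

```text
10.8833 [-0.0856536   0.01672409  0.06586278] 0.007693967112800932
the job is handed in; nothing more can be done
None
```

The crate is parked in the bay with its front edge against the stop bar, and I handed the job in at 10.9 s of the 42 s allowed.

**Push:** I used both half-open fingertips, about 10 mm above the bed, against the rear edge of the foot board. The crate first turned clockwise and moved sideways towards the bay's centre line. I then turned it back square and pushed it straight into the bar. Pressing lightly on each side in turn seated it.

**Forces:** The highest wrist force I read was about 23 N (limit 120 N), during that final pressing. Sliding the crate took about 8–14 N.

**Last checks:**
- **Flush:** The depth picture puts the rear edge 148–149 mm from the bar face at every point across its width. That is even across the width and agrees with the 150 mm board within the 2 mm calibration.
- **Angle:** Fitting only the two rear corners gave a yaw 0.5° off the bay's. I take that as pixel error, because the depth readings and the one-sided presses showed no gap.
- **Centring:** The crate sits about 2 mm off centre between the cheeks.
- **Tipping and contact:** It looked upright in the side pictures. I saw no contact with the box.
- **Bystanders:** The bottle, jar, bit box and spanner looked unmoved in the pictures, though I did not measure their positions.
- **Hand:** It ended about 0.22 m behind the crate and raised to 0.25 m, reading no contact force.

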